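# Seat a temperature logger in a dry-block calibrator well and start the run

### The job

Take the blue-capped steel temperature logger out of its white stand and fit it into the large central well of the dry-block calibrator: it is a tight fit, so lean it over about 15 degrees, enter the low edge of its foot into the mouth first, then straighten it by feel and slide it fully home until the cap sits on the block, keeping hold of it all the way and never letting it bear on the calibrator with more than 20 N. Then let go of it and press the green start key down, and leave the tip box, beaker and reagent bottle where they are.

Things in the scene. Friction and masses are not known exactly. Their poses are not given: they have to be found in the camera images.
- logger_mid (a point): Middle of the loose temperature logger (about 0.22 kg, 110 mm long): a smooth steel shank 24 mm in diameter and 65 mm long under a round blue cap 32 mm in diameter and 45 mm high, by which it is gripped. The point lies on its axis 55 mm above the foot, 10 mm below the cap's underside; z runs along the axis from foot to cap.
- logger_foot (a point): Centre of the logger's flat, sharp-edged (unchamfered) foot; z runs along the axis towards the cap. At the start the logger stands upright and loose in its stand, the foot 10 mm and the cap's underside 75 mm above the bench. Fully home in the well, the foot is 39 mm above the bench.
- logger: The whole logger; origin at the centre of its foot, z along its axis towards the cap.
- stand: Fixed white plastic stand, 60 x 116 x 45 mm (x, y, z), with two round holes 28 mm wide and 35 mm deep at y = -28 and +28 mm; the logger is in the one at y = -28 mm. Origin at the centre of its underside, on the bench.
- calibrator: Fixed dry-block calibrator, 240 x 200 mm (x, y), front towards its own -x, origin at the centre of its underside. White housing 100 mm high (x -52 to 120 mm), in front of it a blue deck 72 mm high with display and start key. In the housing's open top a bare aluminium block, 90 x 80 mm, its level top face 104 mm above the bench, with the large well in its middle.
- well_nominal (a point): Nominal centre of the large well's mouth, on the block's top face: an upright round bore 25.2 mm wide, 68 mm deep, sharp-edged. The block is clamped with play: its true place is up to 6 mm off this in the calibrator's x and also in its y (not turned), is not reported and does not shift when pushed. Four 13.7 mm tube wells, 31 mm (x) and 26 mm (y) from the large one, are unused.
- start_key (a joint): Travel of the start key, m: 0 up, 0.005 fully down; a spring returns it. It counts as pressed beyond 0.0035 m; fully down takes 4 N.
- start_key_top (a point): Centre of the top of the round green start key, 24 mm in diameter, on the calibrator's front deck, standing 11 mm proud of it; it is pressed straight down.
- tip_box_mid (a point): Centre of a closed cream pipette-tip box, loose, 120 x 85 x 68 mm, standing on the bench; a bystander.
- beaker_mid (a point): Centre of an empty glass beaker, loose, 70 mm in diameter and 90 mm high, standing on the bench; a bystander.
- reagent_mid (a point): Centre of a white reagent bottle with a blue cap, loose, 60 mm in diameter and 145 mm high, standing on the bench; a bystander.
Mind the look-alikes: they are no part of the job. Leave any brown look-alike of the logger alone.

How it is judged:
By the outcome, as a careful person would: the job done as asked, in the order asked, and still so for the second after the job is handed in, with the robot touching nothing.
It also fails if it takes over 70 s, if anything falls off the work surface, if the arm or the gripper's body presses on something with over 40 N, if the wrist force passes 120 N, or if a joint passes its speed limit or range.

### The arm

A 6-joint arm with a two-finger parallel gripper is mounted at the origin on the work surface. World frame = base frame: x ahead of the robot, y to its left, z up, the work surface at z = 0. Lengths are in m, angles in rad, forces in N, time in s.
With the tool pointing down it reaches from about 0.325 to 0.775 m from the base axis. Payload 5.5 kg.
Tool frame: the origin (TCP) lies on the centre line of the jaws, within the pads' length; the fingertips stand 17 mm ahead of it and the grasp point (between the pads) lies 2 mm behind it; z points along the fingers, y is the line along which they close (so a half turn about z gives the same grasp; the last joint's range is limited). The gripper opens to 85 mm and grips with 20 to 120 N. Pads are 22 mm wide; open, the fingers measure 114 mm over their backs; the gripper's body (76 mm by 85 mm) begins 54 mm behind the grasp point. The pads swing forward as they close: fully open they stand 13 mm farther back than shut.
Start: joints at [-1.383, 0.091, 1.231, -0, 1.82, -0.057], TCP at [0.145, -0.582, 0.248] pointing down, gripper open.
Joint ranges: [-2.87, 2.87], [-0.86, 2.18], [0.17, 2.46], [-1.51, 4.65], [0.06, 2.69], [-2.65, 2.65]. Speed limits (rad/s): [2.57, 2.57, 3.01, 3.14, 3.14, 3.14].

### API

Orientations are given as [roll, pitch, yaw] about the fixed x, y, z axes, in that order (R = Rz(yaw) Ry(pitch) Rx(roll)).
In Python, from cell import manip, optics gives the robot as it stands.
- The arm moves only by the shell command python3 -m handwheel 'ROWS' [OPENING] [FORCE]. ROWS is JSON, a list of rows, each a list of 4 numbers: the shift along the tool's x, y, z in cm, then the turn about the tool's z in rad. A call has 1 to 10 rows; each row is the pose to reach, as a shift and turn from the pose commanded when the call began, along the tool's axes at that moment; what a row does not reach only later rows make up. A row lasts 1/8 s, in which the tool goes at most 62.5 mm and 10.7 degrees, less where a joint would pass 70% of its speed; a pose out of reach is approached as far as the arm can. A call with a gripper value outside its range is refused whole. OPENING is the finger opening in cm, from 0 to 8.54, set as the call begins (- or left out, the last holds). The fingers move at their own pace and stop on an object; FORCE is the grip in N (left out, the last holds). Time passes only in rows, so rows that repeat a pose let the fingers close. It gives the time, the measured TCP pose, the force, the opening and the grip force at its end, in the units of the state.
- manip.get_obs(): the state, without advancing time (a new reading comes with each control period).
- optics.get_image(name): name is "side" or "top"; returns a dict with "frame" (384x512x3 uint8, red, green, blue), "depth" (384x512 float32, m along the optical axis (not along the pixel's ray), 0 where there is no reading), "camera_matrix" (3x3 intrinsics, pixels), "rvec" (rotation vector, rad) and "tvec" (3), from world to camera coordinates, as OpenCV has them. Camera axes: x right, y down, z forward; pixel columns grow to the right and rows downward; lengths in m; the calibration is good to about 2 mm. A picture is of the moment at which its call begins.
- manip.sign_off(): hands the job in; it is judged then, once.
The state is a dict: "t": time; "joint_positions": joint angles; "dq": joint speeds; "joint_efforts": joint torques, N m; "position": TCP position; "eef_rot": TCP orientation; "force": force on the tool from outside, world axes, zero at the start; "moment": the same for the moment, N m; "width": opening from 0.0 (shut) to 1.0 (fully open); "grasp_force": force on a finger pad.
Only numpy, scipy, OpenCV 4.12 (cv2) and the standard library are available. Lean on these libraries where they do the work, as an engineer would, in place of code of your own. Each camera call takes 0.05 s, during which the arm holds its last target. There are 200 camera calls.

## Working session

There is one attempt and no reset: what is moved stays moved. The work goes in short steps, Python scripts to look and compute and a shell command to move; the robot and the scene stay as the last step left them, time stands still between calls to the robot, and variables do not carry over. Pictures are saved under pics/ and viewed, at most 10 in all, crops included, and the job is handed in when it is done.

```bash
ls; mkdir -p pics
python3 - <<'E'
from cell import manip, optics
import cv2,numpy as np
print(manip.get_obs())
for n in ("side","top"):
    d=optics.get_image(n); cv2.imwrite(f"pics/{n}0.png",d["frame"][:,:,::-1]); np.savez(f"{n}0.npz",**d)
    R=cv2.Rodrigues(np.array(d["rvec"]))[0]; print(n,(-R.T@np.array(d["tvec"]).ravel()),R[2],d["camera_matrix"])
E
```

```text
pics
{'t': 0.0, 'joint_positions': array([-1.38268545e+00,  9.18656815e-02,  1.23186918e+00, -3.03587458e-06,
        1.81979789e+00, -5.66828260e-02]), 'dq': array([ 0.00178942,  0.00035382, -0.00028635,  0.00075008,  0.00062893,
       -0.00015568]), 'joint_efforts': array([-1.75990095e-03, -4.58735919e+01, -4.18033934e+01, -1.33219205e-04,
        1.16402423e-02, -3.11730469e-05]), 'position': array([ 0.14537539, -0.58187068,  0.24715618]), 'eef_rot': array([-3.13965551e+00, -1.06972285e-04,  2.44792858e-01]), 'force': array([-0.52277153, -0.48108357,  0.10327252]), 'moment': array([ 0.00562087, -0.03312336, -0.03031288]), 'grasp_force': 0.0, 'width': 1.0012155278711028}
side [0.35945889 0.48422994 0.55951503] [ 0.28854667 -0.73083389 -0.61856498] [[381.50337809   0.         251.33591541]
 [  0.         381.50337809 195.95618942]
 [  0.           0.           1.        ]]
top [ 0.40980028 -0.09996384  0.88780749] [ 0.1961448  -0.02135983 -0.98034227] [[416.73811271   0.         262.14747602]
 [  0.         416.73811271 188.4450823 ]
 [  0.           0.           1.        ]]
```

View pics/side0.png

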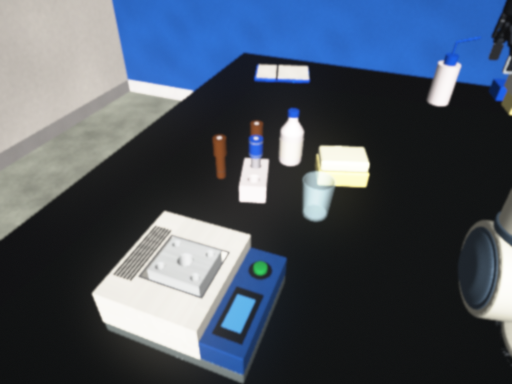

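View pics/top0.png

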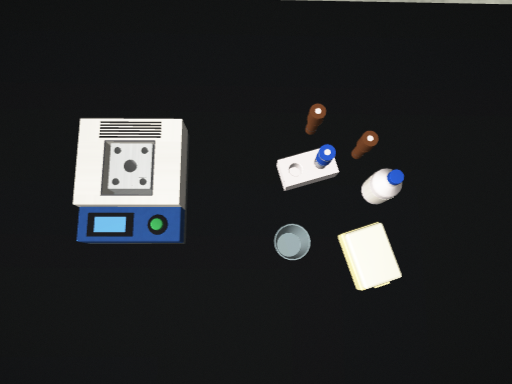

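Side view: logger cap at about (256,147) in the stand, with brown look-alikes at (220,155) and (257,128). Top view: logger cap at (327,153), well at (130,166), key at (157,224), beaker at (292,242), reagent bottle at (382,186).

```bash
cat > h.py <<'E'
import numpy as np,cv2
def onplane(d,uv,z):
    R=cv2.Rodrigues(np.array(d["rvec"]))[0]; C=-R.T@np.array(d["tvec"]).ravel()
    p=cv2.undistortPoints(np.array([[uv]],float),np.array(d["camera_matrix"]),None)[0,0]
    r=R.T@np.array([p[0],p[1],1]); return C+r*(z-C[2])/r[2]
def proj(d,P):
    return cv2.projectPoints(np.array(P,float).reshape(-1,1,3),np.array(d["rvec"]),np.array(d["tvec"]),np.array(d["camera_matrix"]),None)[0][:,0]
def blobs(mask,amin=15):
    n,l,s,c=cv2.connectedComponentsWithStats(mask.astype(np.uint8)); return [(c[i].round(1),s[i]) for i in range(1,n) if s[i,4]>=amin]
E
python3 - <<'E'
from h import *
for n in("top","side"):
    d=dict(np.load(n+"0.npz")); f=d["frame"].astype(int); r,g,b=f[...,0],f[...,1],f[...,2]
    hsv=cv2.cvtColor(d["frame"],cv2.COLOR_RGB2HSV)
    for nm,m in(("blue",(b>90)&(b>1.6*r)&(b>1.5*g)),("green",(g>90)&(g>1.5*r)&(g>1.5*b))):
        for c,s in blobs(m): print(n,nm,c,s)
    if n=="top":
        gray=cv2.cvtColor(d["frame"],cv2.COLOR_RGB2GRAY); roi=gray[145:190,107:152]
        print("dark",[(c+[107,145],s[2:]) for c,s in blobs(roi<95,8)])
        T=d
        for nm,uv,z in(("well",(130,166),.104),("key",(157,224),.083),("beaker",(292,242),.045),("reag",(395,177),.145),("tip",(371,256),.068),("br1",(318,111),.12),("br2",(369,139),.12)): print(nm,onplane(d,uv,z).round(4))
f=cv2.resize(T["frame"][100:260,60:220],None,fx=3.5,fy=3.5,interpolation=cv2.INTER_CUBIC); g=cv2.resize(T["frame"][90:210,265:345],None,fx=3,fy=4.667*1.0,interpolation=cv2.INTER_CUBIC)
cv2.imwrite("pics/crop0.png",np.hstack([f,g])[:,:,::-1])
E
```

```text
top blue [325.3 154.2] [316 144  20  22 255]
top blue [395.4 176.6] [387 169  17  16 204]
top blue [133.5 224. ] [  77  207  104   35 2211]
top green [155.9 223.6] [150 218  13  12 115]
dark [(array([107.9, 148. ]), array([ 3,  7, 19], dtype=int32)), (array([117. , 149.9]), array([ 5,  6, 22], dtype=int32)), (array([143.8, 150.2]), array([ 5,  5, 19], dtype=int32)), (array([107.7, 155.4]), array([2, 7, 9], dtype=int32)), (array([129.2, 166.1]), array([12, 12, 95], dtype=int32)), (array([107.3, 164.9]), array([ 2,  8, 10], dtype=int32)), (array([151. , 182.5]), array([ 1, 12, 12], dtype=int32)), (array([115. , 181.2]), array([ 5,  5, 23], dtype=int32)), (array([142.3, 181.1]), array([ 6,  5, 24], dtype=int32))]
well [0.6087 0.1376 0.104 ]
key [0.4994 0.0848 0.083 ]
beaker [ 0.4689 -0.1788  0.045 ]
reag [ 0.5818 -0.3608  0.145 ]
tip [ 0.4408 -0.3311  0.068 ]
br1 [ 0.7189 -0.2256  0.12  ]
br2 [ 0.6627 -0.3234  0.12  ]
side blue [310.2  36.5] [  113     0   397   102 27656]
side blue [279.2  79.7] [254  64  56  20 238]
side blue [293.4 112.3] [288 107  12  11 111]
side blue [255.5 145.7] [248 135  16  22 274]
side blue [244.1 312.9] [ 200  248   87  126 3820]
side green [259.9 268.2] [253 262  15  14 170]
```

View pics/crop0.png

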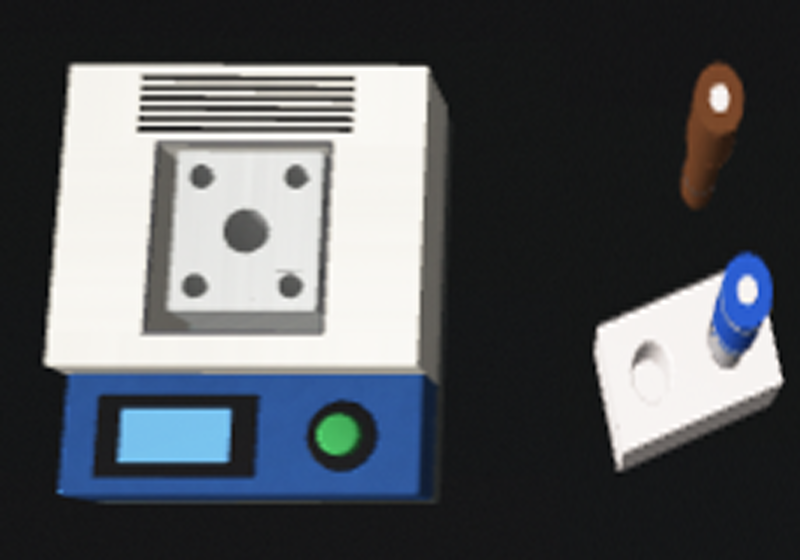

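Run:
```python
from h import *
from cell import manip
T=dict(np.load("top0.npz"));S=dict(np.load("side0.npz"))
cap=onplane(T,(327,152),.12); print("cap top",cap,"hole",onplane(T,(295,169),.045))
for z in(.0975,):
    print("cap side",onplane(S,(255.5,145.7),z))
    print("well top",onplane(T,(129.6,165.8),.104),"proj in side",proj(S,onplane(T,(129.6,165.8),.104)))
    print("cap centroid top", onplane(T,(325.3,154.2),.105), "keys",onplane(T,(155.9,223.6),.083),onplane(S,(259.9,268.2),.083))
roi=S["frame"][225:300,140:230]
g=cv2.cvtColor(roi,cv2.COLOR_RGB2GRAY); 
p=manip.get_obs()["position"];y=.2448
for nm,t in(("cap",cap),):
    v=t-p; print("tool dx,dy cm",100*(np.cos(y)*v[0]+np.sin(y)*v[1]),100*(np.sin(y)*v[0]-np.cos(y)*v[1]))
```

```text
cap top [ 0.63574444 -0.24098755  0.12      ] hole [ 0.62033098 -0.1867418   0.045     ]
cap side [ 0.63691965 -0.24271636  0.0975    ]
well top [0.60909498 0.13837567 0.104     ] proj in side [[184.68636407 259.73932411]]
cap centroid top [ 0.63566005 -0.24028434  0.105     ] keys [0.5001716 0.0869729 0.083    ] [0.49817369 0.09246542 0.083     ]
tool dx,dy cm 55.83781980690772 -21.188035731677395
```

```bash
python3 -m handwheel '[[5.5,-2,0,0],[11,-4,0,0],[16.5,-6.2,0,0],[22,-8.4,0,0],[28,-10.6,0,0],[34,-13,0,0],[40,-15,0,0],[46,-17.4,0,0],[51.5,-19.4,0,0],[55.8,-21.2,0,0]]' 5.2 40; python3 -m handwheel '[[0,0,0,0],[0,0,0,0]]'
python3 - <<'E'
from h import *
from cell import manip,optics
o=manip.get_obs();print(o["position"],o["eef_rot"],o["width"],o["force"])
E
```

```text
t: 1.35
position: [0.6371, -0.2392, 0.2472]
eef_rot: [-3.141, 0.001, 0.246]
force: [0.8, -0.0, 1.3]
width: 0.61
grasp_force: 0.0
t: 1.6
position: [0.6351, -0.2413, 0.2476]
eef_rot: [-3.141, 0.001, 0.245]
force: [0.3, -1.0, -0.0]
width: 0.607
grasp_force: 0.0
[ 0.63509851 -0.24134005  0.24755407] [-3.14116653e+00  1.40700670e-03  2.45032398e-01] 0.606735746552386 [ 0.27994061 -0.98925521 -0.00181369]
```

```bash
python3 -m handwheel '[[0,0,4,0],[0,0,8,0],[0,0,12,0],[0,0,14,0],[0,0,14.9,0],[0,0,14.9,0]]'; python3 -m handwheel '[[0,0,0,0],[0,0,0,0],[0,0,0,0],[0,0,0,0],[0,0,0,0],[0,0,0,0]]' 2.4 40
```

```text
t: 2.35
position: [0.6354, -0.2417, 0.1001]
eef_rot: [3.141, -0.001, 0.244]
force: [0.5, 0.6, 0.7]
width: 0.611
grasp_force: 0.0
t: 3.1
position: [0.6363, -0.2414, 0.1017]
eef_rot: [3.14, -0.003, 0.245]
force: [-0.7, 0.4, 6.1]
width: 0.361
grasp_force: 39.9
```

```bash
python3 -m handwheel '[[0,0,-0.8,0],[0,0,-1.6,0],[0,0,-2.5,0],[0,0,-2.5,0]]'; python3 -m handwheel '[[-0.4,0,0,0],[-0.8,0,0,0],[-1.2,0,0,0],[-1.5,0,0,0],[-1.5,0,0,0]]'
python3 - <<'E'
from cell import optics
import cv2,numpy as np
s=optics.get_image("side");np.savez("s1.npz",**s)
cv2.imwrite("pics/s1.png",cv2.resize(s["frame"][80:220,170:350],None,fx=4,fy=4,interpolation=cv2.INTER_CUBIC)[:,:,::-1])
E
```

```text
t: 3.6
position: [0.6359, -0.2414, 0.1256]
eef_rot: [3.14, -0.002, 0.245]
force: [-0.2, -0.1, -2.9]
width: 0.362
grasp_force: 39.8
t: 4.22
position: [0.6214, -0.2444, 0.1249]
eef_rot: [3.142, -0.002, 0.245]
force: [4.6, 2.2, -0.8]
width: 0.362
grasp_force: 39.9
```

View pics/s1.png

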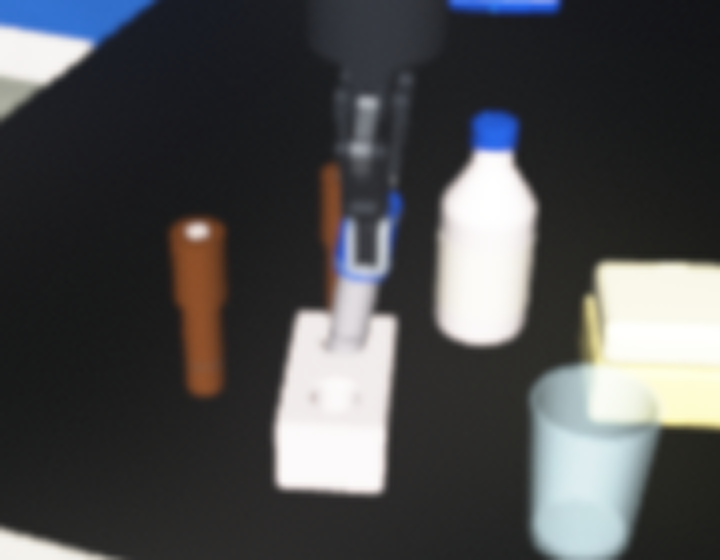

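The shank leans in the grip: it runs from (345,345) at the stand to (365,270) at the cap. I'll lean it a little more, then lift it out.

```bash
python3 -m handwheel '[[-0.4,0,0,0],[-0.9,0,0,0],[-0.9,0,0,0]]'; python3 -m handwheel '[[0,0,-1,0],[0,0,-2.5,0],[0,0,-5,0],[0,0,-9,0],[0,0,-9,0],[0,0,-9,0]]'
python3 - <<'E'
from cell import optics
import cv2,numpy as np
s=optics.get_image("side");np.savez("s2.npz",**s)
cv2.imwrite("pics/s2.png",cv2.resize(s["frame"][40:180,190:350],None,fx=4,fy=4,interpolation=cv2.INTER_CUBIC)[:,:,::-1])
E
```

```text
t: 4.65
position: [0.6121, -0.2469, 0.1244]
eef_rot: [-3.141, -0.0, 0.245]
force: [3.5, 2.5, 0.6]
width: 0.362
grasp_force: 40.0
t: 5.4
position: [0.6117, -0.2472, 0.2137]
eef_rot: [-3.141, 0.001, 0.244]
force: [-0.1, -0.0, -2.7]
width: 0.363
grasp_force: 40.3
```

View pics/s2.png

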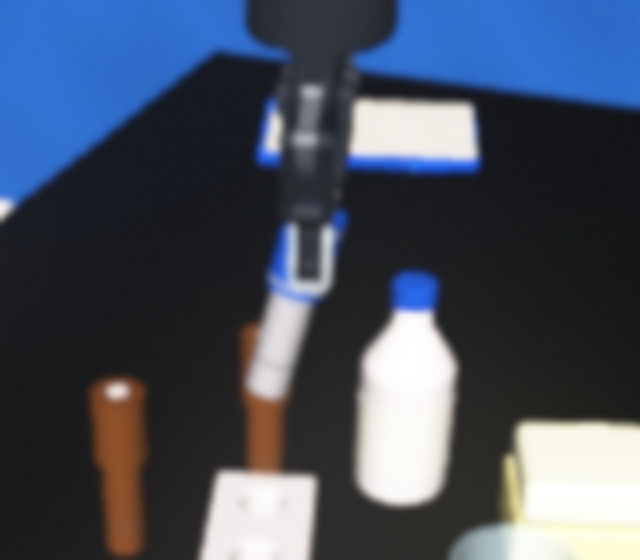

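Lifted out and leaning roughly 15°, with the foot at crop (267,390), which is full-image (257,137). Next I move it over the calibrator.

```bash
python3 - <<'E'
from h import *
d=dict(np.load("s2.npz"))
for t in(12,15,18):
    s,c=np.sin(np.radians(t)),np.cos(np.radians(t)); print(t,proj(d,[.6117+.970*.0937*s,-.2472+.2425*.0937*s,.2157-.0937*c]))
E
python3 -m handwheel '[[0.3,-2,-1,0],[1,-6,-1,0],[1.8,-10.5,-1,0],[2.7,-15,-1,0],[3.6,-19.5,-1,0],[4.5,-24,-1,0],[5.4,-28.5,-1,0],[6.2,-33,-1,0],[6.8,-36,-1,0],[7.1,-37.4,-1,0]]'; python3 -m handwheel '[[0,0,0,0],[0,0,0,0],[0,0,0,0]]'
python3 - <<'E'
from cell import optics
import cv2,numpy as np
ims=[]
for n in("side","top"):
    s=optics.get_image(n);np.savez(n+"3.npz",**s); u,v=(130,185) if n=="side" else (80,100)
    ims.append(cv2.resize(s["frame"][v:v+110,u:u+100] if n=="top" else s["frame"][v:v+110,u:u+100],None,fx=4,fy=4,interpolation=cv2.INTER_CUBIC))
cv2.imwrite("pics/st3.png",np.hstack(ims)[:,:,::-1])
E
```

```text
12 [[258.16653079 136.29321733]]
15 [[256.11914562 135.70442066]]
18 [[254.10049946 135.02209692]]
t: 6.7
position: [0.5893, 0.1354, 0.2238]
eef_rot: [-3.141, 0.001, 0.248]
force: [0.5, -0.7, -2.9]
width: 0.363
grasp_force: 40.4
t: 7.08
position: [0.5905, 0.1318, 0.2243]
eef_rot: [3.141, 0.0, 0.243]
force: [0.0, 0.1, -2.4]
width: 0.358
grasp_force: 40.4
```

View pics/st3.png

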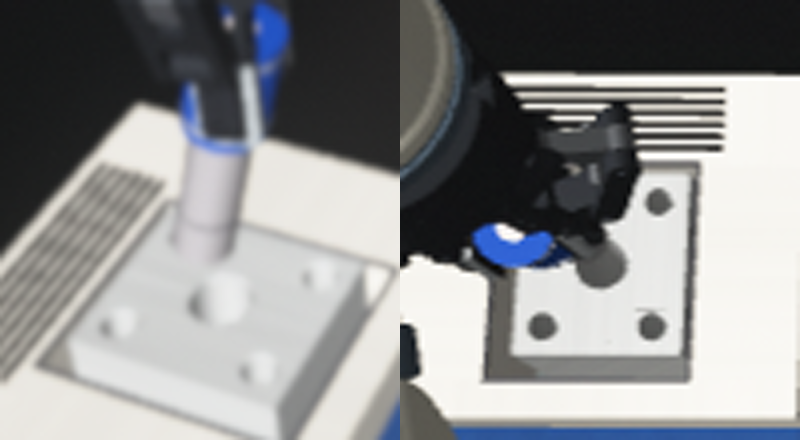

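Side crop: well mouth at (220,298), which is full-image (185,259.5) and agrees with the top-view fix. The foot rim spans (172,240) to (233,258) and hangs above and slightly behind the well.

```bash
python3 - <<'E'
from h import *
d=dict(np.load("side3.npz"))
print(proj(d,[[.5905+.970*.0937*np.sin(t),.1318+.2425*.0937*np.sin(t),.2263-.0937*np.cos(t)] for t in np.radians([12,14,16])]))
print(onplane(d,(185,259.5),.104), onplane(d,(180.6,247.2),.1354))
E
python3 -m handwheel '[[0,0,1,0],[0,0,2,0],[0,0,2.4,0],[0,0,2.4,0],[0,0,2.4,0]]'
python3 - <<'E'
from cell import optics
import cv2,numpy as np
ims=[]
for n in("side","top"):
    s=optics.get_image(n);np.savez(n+"4.npz",**s); u,v,w=(155,220,60) if n=="side" else (105,140,60)
    ims.append(cv2.resize(s["frame"][v:v+60,u:u+60],None,fx=6.6,fy=6.6,interpolation=cv2.INTER_CUBIC))
cv2.imwrite("pics/st4.png",np.hstack(ims)[:,:,::-1])
E
```

```text
[[183.08825355 245.30792038]
 [181.03124458 244.76160015]
 [178.98273396 244.16607538]]
[0.60888655 0.1377428  0.104     ] [0.61046155 0.14210185 0.1354    ]
t: 7.8
position: [0.5905, 0.1331, 0.2006]
eef_rot: [3.142, -0.001, 0.245]
force: [-0.3, 0.5, -1.8]
width: 0.359
grasp_force: 40.4
```

View pics/st4.png

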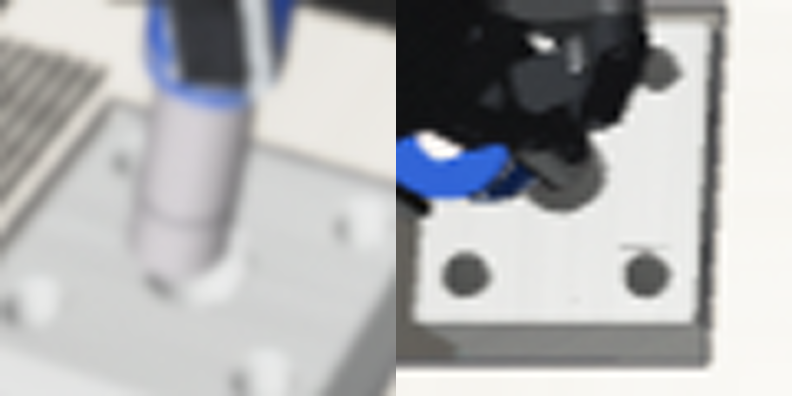

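Side crop: the foot rim midpoint is near (174,254) and the well centre near (198,261), so the foot is already partly over the mouth. I'll compute the offset.

Run:
```python
from h import *
d=dict(np.load("side4.npz"));
w=onplane(d,(185,259.5),.104); f=onplane(d,(181.4,258.5),.1117); e=(f-w)[:2]
print(w,f,e, "tool x,y mm",1e3*(e@[.97,.2425]),1e3*(e@[.2425,-.97]))
for t in np.radians([12,14,16]): print(np.array([.5905+.970*.0937*np.sin(t),.1331+.2425*.0937*np.sin(t)]))
```

```text
[0.60888655 0.1377428  0.104     ] [0.61093501 0.14388881 0.1117    ] [0.00204845 0.00614601] tool x,y mm 3.477408196124691 -5.464880013006888
[0.60939689 0.13782422]
[0.61248804 0.13859701]
[0.6155524 0.1393631]
```

```bash
cat > fit.py <<'E'
import sys
from h import *
from scipy.optimize import least_squares
d=dict(np.load(sys.argv[1])); u0,u1,v0,v1=map(int,sys.argv[2:6])
R=cv2.Rodrigues(d["rvec"])[0];K=d["camera_matrix"];D=d["depth"]
def pts(u0,u1,v0,v1):
    v,u=np.mgrid[v0:v1,u0:u1]; z=D[v,u]; ok=z>0; u,v,z=u[ok],v[ok],z[ok]
    return (np.c_[(u-K[0,2])/K[0,0]*z,(v-K[1,2])/K[1,1]*z,z]-d["tvec"].ravel())@R
P=pts(u0,u1,v0,v1); 
P=P[(P[:,2]>.118)&(P[:,2]<float(sys.argv[6]))&(np.abs(P[:,0]-.605)<.035)&(np.abs(P[:,1]-.14)<.03)]
zr=.1117
def res(p):
    a=np.array([p[2],p[3],1]);a/=np.linalg.norm(a); q=P-[p[0],p[1],zr]; return np.linalg.norm(q-np.outer(q@a,a),axis=1)-.012
r=least_squares(res,[.61,.138,-.2,-.05],loss="soft_l1",f_scale=.001)
print(len(P),"axis at z=.1117",r.x[:2],"slopes",r.x[2:],"deg",np.degrees(np.arctan(np.hypot(*r.x[2:]))),"rms",np.sqrt(np.mean(r.fun**2)))
B=pts(195,215,265,275); print("block top z",np.median(B[:,2]))
E
python3 fit.py side4.npz 174 194 235 262 .150
```

```text
221 axis at z=.1117 [0.61380482 0.1382138 ] slopes [-0.23066378 -0.06414052] deg 13.464064128576288 rms 0.0005475216812566274
block top z 0.1030952000728308
```

Cylinder fit on the depth gives a tilt of 13.5° and the foot 4.7 mm towards tool +x of the well centre, which is where I wanted it for the edge-first entry. Lowering now.

```bash
python3 -m handwheel '[[0,-0.1,0.1,0],[0,-0.1,0.3,0],[0,-0.1,0.4,0],[0,-0.1,0.45,0],[0,-0.1,0.5,0],[0,-0.1,0.55,0],[0,-0.1,0.55,0]]'
```

```text
t: 8.78
position: [0.5901, 0.134, 0.1947]
eef_rot: [-3.142, 0.0, 0.245]
force: [0.5, -0.2, -2.7]
width: 0.362
grasp_force: 40.4
```

```bash
python3 -m handwheel '[[0,0,0.05,0],[0,0,0.1,0],[0,0,0.1,0]]'
```

```text
t: 9.15
position: [0.5901, 0.134, 0.1937]
eef_rot: [-3.142, 0.0, 0.245]
force: [0.3, 0.0, -2.6]
width: 0.359
grasp_force: 40.4
```

```bash
python3 -m handwheel '[[-0.1,0,0,0],[-0.2,0,0,0],[-0.3,0,0,0],[-0.3,0,0,0]]'; python3 -m handwheel '[[-0.05,0,0,0],[-0.1,0,0,0],[-0.1,0,0,0]]';python3 -m handwheel '[[-0.05,0,0,0],[-0.1,0,0,0],[-0.1,0,0,0]]'
```

```text
t: 9.65
position: [0.5871, 0.1333, 0.1939]
eef_rot: [-3.142, -0.0, 0.245]
force: [-0.4, -0.8, -2.2]
width: 0.365
grasp_force: 40.4
t: 10.02
position: [0.5863, 0.133, 0.1938]
eef_rot: [3.142, -0.0, 0.245]
force: [0.2, 0.5, -1.9]
width: 0.359
grasp_force: 40.4
t: 10.4
position: [0.5855, 0.1328, 0.1939]
eef_rot: [3.141, -0.001, 0.245]
force: [1.1, 0.0, -2.3]
width: 0.367
grasp_force: 40.4
```

```bash
python3 -m handwheel '[[-0.05,0,0,0],[-0.1,0,0,0],[-0.1,0,0,0],[-0.1,0,0,0]]'; python3 -m handwheel '[[0,0,0.05,0],[0,0,0.1,0],[0,0,0.1,0]]'
```

```text
t: 10.9
position: [0.5845, 0.1325, 0.1939]
eef_rot: [3.141, -0.001, 0.245]
force: [4.1, 0.2, -2.1]
width: 0.364
grasp_force: 40.3
t: 11.28
position: [0.5845, 0.1324, 0.1934]
eef_rot: [3.141, -0.001, 0.245]
force: [4.4, -1.1, 0.7]
width: 0.363
grasp_force: 40.6
```

```bash
python3 -m handwheel '[[0.05,0,0,0],[0.07,0,0.05,0],[0.07,0,0.1,0],[0.07,0,0.1,0]]'; python3 -m handwheel '[[0.03,0,0.05,0],[0.03,0,0.1,0],[0.03,0,0.1,0]]'
```

```text
t: 11.78
position: [0.5851, 0.1324, 0.1918]
eef_rot: [3.141, -0.0, 0.244]
force: [3.6, -2.8, 0.9]
width: 0.363
grasp_force: 40.7
t: 12.15
position: [0.5854, 0.1325, 0.1908]
eef_rot: [3.141, -0.0, 0.244]
force: [3.3, -4.6, 2.2]
width: 0.365
grasp_force: 40.7
```

```bash
python3 -m handwheel '[[0.02,0.04,0,0],[0.02,0.07,0,0],[0.02,0.07,0,0]]'; python3 -m handwheel '[[0.02,0,0.05,0],[0.02,0,0.1,0],[0.02,0,0.1,0]]'
```

```text
t: 12.52
position: [0.5855, 0.1323, 0.1907]
eef_rot: [-3.141, 0.0, 0.245]
force: [2.7, -2.2, 1.4]
width: 0.363
grasp_force: 40.7
t: 12.9
position: [0.5858, 0.1323, 0.1896]
eef_rot: [-3.141, 0.0, 0.245]
force: [2.9, -1.8, 0.4]
width: 0.368
grasp_force: 40.7
```

```bash
python3 -m handwheel '[[0.1,0.04,0,0],[0.2,0.04,0,0],[0.3,0.04,0,0],[0.3,0.04,0,0]]'
```

```text
t: 13.4
position: [0.588, 0.1326, 0.1889]
eef_rot: [-3.141, 0.003, 0.245]
force: [-1.5, -2.1, -1.8]
width: 0.365
grasp_force: 40.3
```

```bash
python3 -m handwheel '[[0.1,0,0,0],[0.2,0,0,0],[0.3,0,0,0],[0.3,0,0,0]]'
```

```text
t: 13.9
position: [0.5913, 0.1333, 0.1896]
eef_rot: [-3.141, 0.002, 0.245]
force: [-5.4, -2.5, -1.8]
width: 0.361
grasp_force: 40.4
```

```bash
python3 -m handwheel '[[0.1,0,0,0],[0.2,0,0.02,0],[0.3,0,0.05,0],[0.3,0,0.05,0]]'; python3 -m handwheel '[[0.1,0,0,0],[0.2,0,0.02,0],[0.3,0,0.05,0],[0.3,0,0.05,0]]'
python3 - <<'E'
from cell import optics
import numpy as np
np.savez("side5.npz",**optics.get_image("side"))
E
python3 fit.py side5.npz 174 194 235 258 .140
```

```text
t: 14.4
position: [0.5944, 0.134, 0.1897]
eef_rot: [-3.142, 0.001, 0.245]
force: [-4.0, -2.5, 0.1]
width: 0.363
grasp_force: 40.5
t: 14.9
position: [0.5974, 0.1347, 0.1892]
eef_rot: [-3.142, 0.0, 0.245]
force: [-5.3, -1.7, 1.2]
width: 0.363
grasp_force: 40.4
141 axis at z=.1117 [0.60927037 0.13657275] slopes [-0.1310528  -0.03067325] deg 7.665629834746638 rms 0.0005122680860295922
block top z 0.1029846381186873
```

```bash
python3 -m handwheel '[[0.1,0.02,0,0],[0.2,0.02,0.02,0],[0.3,0.02,0.05,0],[0.3,0.02,0.05,0]]'; python3 -m handwheel '[[0.1,0,0,0],[0.2,0,0.02,0],[0.3,0,0.05,0],[0.3,0,0.05,0]]'
```

```text
t: 15.45
position: [0.6, 0.1353, 0.1886]
eef_rot: [-3.141, 0.001, 0.245]
force: [-5.9, -2.0, 1.5]
width: 0.363
grasp_force: 40.5
t: 15.95
position: [0.6031, 0.136, 0.188]
eef_rot: [-3.141, 0.001, 0.245]
force: [-5.7, -2.0, 1.2]
width: 0.365
grasp_force: 40.4
```

```bash
python3 -m handwheel '[[0.1,0.02,0,0],[0.2,0.02,0.02,0],[0.3,0.02,0.05,0],[0.3,0.02,0.05,0]]'
python3 - <<'E'
from cell import optics
import numpy as np
np.savez("side6.npz",**optics.get_image("side"))
E
python3 fit.py side6.npz 174 196 235 258 .140
```

```text
t: 16.45
position: [0.6062, 0.1367, 0.1874]
eef_rot: [-3.141, 0.0, 0.245]
force: [-5.1, -1.9, -0.2]
width: 0.364
grasp_force: 40.4
150 axis at z=.1117 [0.60993742 0.13635136] slopes [-0.03528918  0.01024354] deg 2.104434157910285 rms 0.0005865463664547361
block top z 0.1031301888183927
```

```bash
python3 -m handwheel '[[0.1,0,0.02,0],[0.2,0,0.05,0],[0.25,0,0.1,0],[0.25,0,0.1,0]]'; python3 -m handwheel '[[0,0,0.05,0],[0,0,0.1,0],[0,0,0.15,0],[0,0,0.15,0]]'
```

```text
t: 17.0
position: [0.6087, 0.1373, 0.1863]
eef_rot: [-3.141, 0.0, 0.245]
force: [-5.5, -0.8, 0.8]
width: 0.366
grasp_force: 40.4
t: 17.5
position: [0.6087, 0.1372, 0.1847]
eef_rot: [-3.141, 0.0, 0.245]
force: [-5.2, -1.7, 0.5]
width: 0.363
grasp_force: 40.4
```

```bash
python3 -m handwheel '[[-0.02,0.02,0.1,0],[-0.02,0.02,0.2,0],[-0.02,0.02,0.3,0],[-0.02,0.02,0.4,0],[-0.02,0.02,0.4,0]]'
```

```text
t: 18.12
position: [0.6086, 0.137, 0.1805]
eef_rot: [-3.141, 0.0, 0.245]
force: [-4.9, -0.3, -0.2]
width: 0.363
grasp_force: 40.3
```

```bash
python3 -m handwheel '[[0,0,0.1,0],[0,0,0.2,0],[0,0,0.3,0],[0,0,0.4,0],[0,0,0.4,0]]'
```

```text
t: 18.75
position: [0.6086, 0.1369, 0.1766]
eef_rot: [-3.142, 0.0, 0.245]
force: [-4.6, -0.3, -0.3]
width: 0.368
grasp_force: 40.3
```

```bash
python3 -m handwheel '[[-0.01,0,0.1,0],[-0.02,0,0.2,0],[-0.03,0,0.35,0],[-0.03,0,0.5,0],[-0.03,0,0.65,0],[-0.03,0,0.8,0],[-0.03,0,1,0],[-0.03,0,1,0]]'
```

```text
t: 19.75
position: [0.6084, 0.1368, 0.1663]
eef_rot: [-3.142, 0.0, 0.245]
force: [-3.2, 0.4, -1.5]
width: 0.362
grasp_force: 40.2
```

```bash
python3 -m handwheel '[[0,0,0.1,0],[0,0,0.2,0],[0,0,0.35,0],[0,0,0.5,0],[0,0,0.65,0],[0,0,0.8,0],[0,0,1,0],[0,0,1,0]]'
```

```text
t: 20.75
position: [0.6083, 0.1368, 0.1563]
eef_rot: [-3.142, 0.0, 0.245]
force: [-2.4, -0.0, -1.8]
width: 0.362
grasp_force: 40.2
```

```bash
python3 -m handwheel '[[0,0,0.1,0],[0,0,0.3,0],[0,0,0.5,0],[0,0,0.7,0],[0,0,0.9,0],[0,0,1.1,0],[0,0,1.3,0],[0,0,1.5,0],[0,0,1.6,0],[0,0,1.6,0]]'
```

```text
t: 22.0
position: [0.6083, 0.1368, 0.1405]
eef_rot: [-3.142, 0.0, 0.245]
force: [-3.3, -0.5, -1.3]
width: 0.363
grasp_force: 40.3
```

```bash
python3 -m handwheel '[[0,0,0.1,0],[0,0,0.2,0],[0,0,0.3,0],[0,0,0.4,0],[0,0,0.5,0],[0,0,0.6,0],[0,0,0.65,0],[0,0,0.7,0],[0,0,0.7,0]]'
```

```text
t: 23.12
position: [0.6084, 0.1368, 0.1337]
eef_rot: [-3.142, 0.0, 0.245]
force: [-3.3, 1.0, -0.4]
width: 0.364
grasp_force: 40.3
```

Now seat it carefully.

```bash
python3 -m handwheel '[[0,0,0.05,0],[0,0,0.1,0],[0,0,0.15,0],[0,0,0.15,0]]'
```

```text
t: 23.62
position: [0.6084, 0.1368, 0.1322]
eef_rot: [-3.142, 0.0, 0.245]
force: [-4.1, 0.7, 0.0]
width: 0.366
grasp_force: 40.3
```

```bash
python3 -m handwheel '[[0,0,0.05,0],[0,0,0.1,0],[0,0,0.1,0]]'
```

```text
t: 24.0
position: [0.6084, 0.1368, 0.1312]
eef_rot: [-3.142, 0.0, 0.245]
force: [-3.0, 1.4, 0.1]
width: 0.361
grasp_force: 40.3
```

```bash
python3 -m handwheel '[[0,0,0.03,0],[0,0,0.06,0],[0,0,0.06,0]]'
```

```text
t: 24.38
position: [0.6084, 0.1368, 0.1308]
eef_rot: [-3.142, -0.0, 0.245]
force: [-3.4, 0.7, 0.3]
width: 0.365
grasp_force: 40.3
```

```bash
python3 -m handwheel '[[0,0,0.03,0],[0,0,0.06,0],[0,0,0.06,0]]'
```

```text
t: 24.75
position: [0.6085, 0.1368, 0.1307]
eef_rot: [3.142, -0.001, 0.245]
force: [-4.1, 0.2, 3.9]
width: 0.369
grasp_force: 40.6
```

```bash
python3 -m handwheel '[[0,0,0.03,0],[0,0,0.06,0],[0,0,0.06,0]]'
```

```text
t: 25.12
position: [0.6085, 0.1368, 0.1307]
eef_rot: [3.142, -0.001, 0.245]
force: [-5.9, -0.9, 4.7]
width: 0.367
grasp_force: 40.8
```

Seated: z has stopped at the predicted home height with about 7 N bearing. I'll release, lift and check.

```bash
python3 -m handwheel '[[0,0,-0.04,0],[-0.05,0,-0.05,0],[-0.05,0,-0.05,0],[-0.05,0,-0.05,0],[-0.05,0,-0.05,0]]' 5.6; python3 -m handwheel '[[0,0,-1,0],[0,0,-3,0],[0,0,-6,0],[0,0,-9,0],[0,0,-9,0],[-8,0,-9,0],[-8,0,-9,0],[-8,0,-9,0]]'
python3 - <<'E'
from h import *
from cell import optics
s=optics.get_image("side");np.savez("side7.npz",**s);t=optics.get_image("top")
for d,n in((s,"side"),(t,"top")):
    f=d["frame"].astype(int);r,g,b=f[...,0],f[...,1],f[...,2]
    m=(g>90)&(g>1.5*r)&(g>1.5*b); print(n,[(c,onplane(d,c,.083)) for c,_ in blobs(m)])
cv2.imwrite("pics/s7.png",np.hstack([cv2.resize(s["frame"][190:330,90:290],None,fx=2,fy=2),cv2.resize(t["frame"][100:240,60:260],None,fx=2,fy=2)])[:,:,::-1])
E
```

```text
t: 25.75
position: [0.608, 0.1367, 0.1299]
eef_rot: [3.142, -0.0, 0.245]
force: [0.3, 1.0, 0.3]
width: 0.655
grasp_force: 0.0
t: 26.75
position: [0.5295, 0.1172, 0.2201]
eef_rot: [3.142, -0.0, 0.245]
force: [0.6, 0.6, 0.5]
width: 0.658
grasp_force: 0.0
side [(array([259.9, 268.2]), array([0.49817369, 0.09246542, 0.083     ]))]
top [(array([155.8, 223.6]), array([0.50017047, 0.08716447, 0.083     ]))]
```

View pics/s7.png

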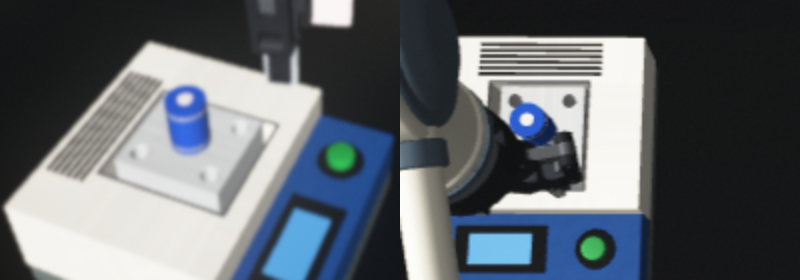

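The logger sits upright with its cap on the block: (187,118) in the side crop, (530,122) in the top crop. The key is at (340,157) in the side crop, world about (0.499, 0.088). Next: shut the gripper and press it.

```bash
python3 -m handwheel '[[-2,1,0,0],[-3.6,2.05,0,0],[-3.6,2.05,3,0],[-3.6,2.05,6,0],[-3.6,2.05,9,0],[-3.6,2.05,10.8,0],[-3.6,2.05,11.2,0],[-3.6,2.05,11.2,0]]' 0; python3 -m handwheel '[[0,0,0.2,0],[0,0,0.4,0],[0,0,0.6,0],[0,0,0.6,0]]'
```

```text
t: 27.85
position: [0.5009, 0.0888, 0.1088]
eef_rot: [3.141, -0.001, 0.245]
force: [-0.3, 0.5, 0.1]
width: -0.001
grasp_force: 0.0
t: 28.35
position: [0.5002, 0.0887, 0.1018]
eef_rot: [-3.142, 0.0, 0.245]
force: [-0.0, -1.1, -0.3]
width: 0.003
grasp_force: 0.0
```

```bash
python3 -m handwheel '[[0,0,0.1,0],[0,0,0.2,0],[0,0,0.3,0],[0,0,0.4,0],[0,0,0.4,0]]'
```

```text
t: 28.98
position: [0.5003, 0.0887, 0.0981]
eef_rot: [3.142, -0.0, 0.245]
force: [-1.2, -0.1, 2.4]
width: 0.003
grasp_force: 1.0
```

```bash
python3 -m handwheel '[[0,0,0.1,0],[0,0,0.2,0],[0,0,0.2,0]]'
```

```text
t: 29.35
position: [0.5004, 0.0887, 0.0961]
eef_rot: [-3.142, -0.0, 0.245]
force: [-2.6, -0.1, 2.7]
width: 0.003
grasp_force: 1.6
```

```bash
python3 -m handwheel '[[0,0,0.05,0],[0,0,0.12,0],[0,0,0.12,0]]'
```

```text
t: 29.72
position: [0.5004, 0.0887, 0.095]
eef_rot: [-3.142, -0.0, 0.245]
force: [-3.2, -0.2, 5.5]
width: -0.002
grasp_force: 2.4
```

```bash
python3 -m handwheel '[[0,0,0.05,0],[0,0,0.1,0],[0,0,0.1,0]]'
```

```text
t: 30.1
position: [0.5004, 0.0887, 0.0949]
eef_rot: [3.141, -0.001, 0.245]
force: [-4.6, -0.5, 10.2]
width: -0.003
grasp_force: 4.6
```

The key has bottomed at 10 N. I'll retract, check and hand in.

```bash
python3 -m handwheel '[[0,0,-1,0],[0,0,-4,0],[0,0,-8,0],[0,0,-12,0],[0,0,-12,0],[0,0,-12,0]]'
python3 - <<'E'
from h import *
from cell import optics,manip
s=optics.get_image("side");cv2.imwrite("pics/s8.png",s["frame"][:,:,::-1])
E
```

```text
t: 30.85
position: [0.5002, 0.0887, 0.2128]
eef_rot: [-3.141, 0.001, 0.245]
force: [0.1, 0.1, -0.4]
width: -0.001
grasp_force: 0.0
```

View pics/s8.png

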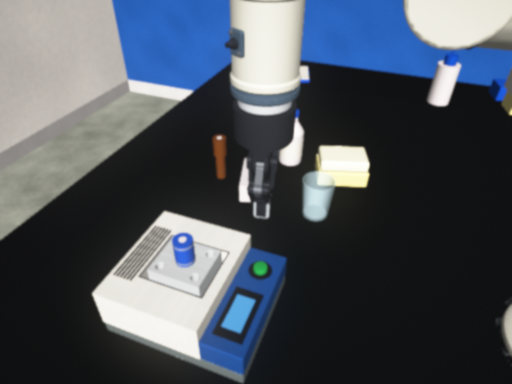

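The logger is home at (183,250), the key is back up at (261,269), and the bystanders have not moved: beaker (317,195), box (342,166), bottle (292,145).

```bash
python3 -c "
from cell import manip; print(manip.sign_off())"
```

```text
the job is handed in; nothing more can be done
None
```

The logger is fully home in the central well with its cap on the block (lean about 13.5°, highest force reading about 7 N), it was then released, the start key was pressed fully down, the tip box, beaker and bottle were left alone, and the job was handed in at about 31 s.

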